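# Set the flight case's swivel catch with its key

### The job

The swivel catch on the lid of the aluminium flight case stands askew. Take hold of the wide square-headed key and turn it gently until the catch has swung right aside as far as it goes; then, still holding the key, turn it back the other way to the position where the catch points straight along its keeper strip, and leave it there. Do not turn the round-headed key.

Things in the scene. Friction and masses are not known exactly. Their poses are not given: they have to be found in the camera images.
- case: Aluminium flight case lying flat, 270 x 380 mm, lid top 110 mm above the table. Origin: centre of its underside; x away from the robot, y along its 380 mm side, z up. On the near half of the lid two lock barrels (42 mm across, 10 mm high) stand 100 mm either side of the middle with one key each; which key is left or right varies. The catch is on the far half, in the middle.
- key: Square-headed steel key. Head: upright plate 52 mm long, 10 mm thick, 32 mm tall, its underside 14 mm above the lid. Origin: centre of the head, on the turning axis; x along the head, z up. Light friction (0.08 Nm), stays where left. Turns 2.0 rad between two stops; no mark on it or its barrel shows where the catch engages. Turn it slower than 5 rad/s.
- catch (a joint): Flat steel arm 16 mm wide, 66 mm long, level on the lid, driven by the square-headed key: turns the same way by the same angle. Value in rad, anticlockwise from above: 0 = pointing straight along the keeper, a fixed steel strip as wide as the arm that runs from under its nose to the case's far edge (case's +x). Stops at -1.0 and +1.0 (right aside). Found at -0.7 to -0.45.
- round_key_edge (a point): Point on the rim of the round-headed steel key in the other barrel: its head is an upright disc 28 mm across and 7 mm thick, centred 30 mm above the lid; the point lies 14 mm from that key's turning axis, level with the disc's centre. This key is to be left as it is.

How it is judged:
On the way:
1. with the square-headed key held, the catch is swung right aside (more than 0.85 rad from its keeper) ((value of joint catch below -0.85 rad or value of joint catch above 0.85 rad) and contact force between key and the fingers above 0.5 N), for 0.1 s.
At the end, for the whole second after the job is handed in: The catch points along its keeper strip to within 0.2 rad (11 degrees) and the key is at rest (value of joint catch between -0.2 and 0.2 rad and angular speed of key below 0.1 rad/s); the robot touches nothing.
It fails at once if the square-headed key is wrenched round faster than 5 rad/s (angular speed of key above 5 rad/s).
It fails at once if the round-headed key is turned (its rim moves more than 8 mm) (distance of round_key_edge from where it was at the start of the episode above 0.008 m).
It also fails if it takes over 38 s, if anything falls off the work surface, if the arm or the gripper's body presses on something with over 40 N, if the wrist force passes 120 N, or if a joint passes its speed limit or range.

### The arm

A 6-joint arm with a two-finger parallel gripper is mounted at the origin on the work surface. World frame = base frame: x ahead of the robot, y to its left, z up, the work surface at z = 0. Lengths are in m, angles in rad, forces in N, time in s.
With the tool pointing down it reaches from about 0.375 to 0.9 m from the base axis. Payload 3.1 kg.
Tool frame: the origin (TCP) lies at the very end of the fingers, on their centre line; the grasp point (between the pads) lies 19 mm behind it; z points along the fingers, y is the direction in which the jaws open and shut (so a half turn about z gives the same grasp; the last joint's range is limited). The gripper opens to 87 mm and grips with 3 to 60 N. Pads are 19 mm wide; open, the fingers measure 117 mm over their backs; the gripper's body (75 mm by 190 mm) begins 51 mm behind the grasp point.
Start: joints at [-1.391, 0.527, 1.433, -0, 1.181, -0.178], TCP at [0.219, -0.585, 0.223] pointing down, gripper open.
Joint ranges: [-3.08, 3.08], [-0.75, 2.2], [0.22, 2.44], [-1.43, 4.57], [0, 2.65], [-2.85, 2.85]. Speed limits (rad/s): [2.79, 2.79, 3.14, 3.14, 3.14, 3.14].

### API

Orientations are given as a unit quaternion [x, y, z, w].
In Python, from rig import robot, optics gives the robot as it stands.
- The arm moves only by the shell command python3 -m inch 'ROWS' [FORCE]. ROWS is JSON, a list of rows, each an object of numbers: "ax", "ay", "az": the turn, a rotation vector about the tool's x, y, z in rad; "dx", "dy", "dz": the shift along the tool's x, y, z in mm; "gripper": the opening in per cent of the stroke, from 0 (shut) to 100 (fully open). In form: [{"ax": .., "ay": .., "az": .., "dx": .., "dy": .., "dz": .., "gripper": ..}, ...]. A call has 1 to 8 rows; each row shifts and turns the commanded pose from where the row before left it, along the tool's axes as they then stand; what a row does not reach is not made up. A row lasts 1/10 s, in which the tool goes at most 50 mm and 8.59 degrees, less where a joint would pass 70% of its speed; a pose out of reach is approached as far as the arm can. A call with a gripper value outside its range is refused whole. The fingers move at their own pace and stop on an object; FORCE is the grip in N (left out, the last holds). Time passes only in rows, so rows that do not move let the fingers close. It gives the time, the measured TCP pose, the force and the opening at its end, in the units of the state.
- robot.get_obs(): the state, without advancing time (a new reading comes with each control period).
- optics.camera(name): name is "scene" or "top" or "wrist"; returns a dict with "img" (420x560x3 uint8, red, green, blue), "depth" (420x560 float32, m along the optical axis (not along the pixel's ray), 0 where there is no reading), "camera_matrix" (3x3 intrinsics, pixels), "position" and "attitude" of the camera in the world. Camera axes: x right, y up, looking along -z (the intrinsics and any distortion apply to the point x, -y, -z); pixel columns grow to the right and rows downward; lengths in m; the calibration is good to about 2 mm. The wrist camera is an equidistant fisheye: a pixel r from the principal point sees the ray r / f radians off the axis. A picture is of the moment at which its call begins.
- robot.hand_in(): hands the job in, once; it reports no verdict.
The state is a dict: "time": time; "q": joint angles; "joint_velocities": joint speeds; "joint_torque": joint torques, N m; "position": TCP position; "tool_rot": TCP orientation; "ft_force": force on the tool from outside, world axes, zero at the start; "moment": the same for the moment, N m; "grip_width": finger opening in m.
Only numpy, scipy, OpenCV 4.12 (cv2) and the standard library are available. Lean on these libraries where they do the work, as an engineer would, in place of code of your own. Each camera call takes 0.05 s, during which the arm holds its last target.

## Working session

There is one attempt and no reset: what is moved stays moved. The work goes in short steps, Python scripts to look and compute and a shell command to move; the robot and the scene stay as the last step left them, time stands still between calls to the robot, and variables do not carry over. Pictures are saved under pics/ and viewed, and the job is handed in when it is done.

```bash
mkdir -p pics; ls
python3 - <<'E'
from rig import robot, optics
import cv2,numpy as np
o=robot.get_obs();print({k:np.round(v,3) for k,v in o.items()})
for n in ("scene","top"):
    c=optics.camera(n);cv2.imwrite(f"pics/{n}0.png",c["img"][:,:,::-1]);np.savez(f"{n}0.npz",**c)
    print(n,c["camera_matrix"],c["position"],c["attitude"],(c["depth"]>0).mean(),[k for k in c])
E
```

```text
pics
{'time': np.float64(0.0), 'q': array([-1.391,  0.528,  1.434, -0.   ,  1.181, -0.178]), 'joint_velocities': array([-0.001,  0.   , -0.002, -0.002, -0.001, -0.002]), 'joint_torque': array([-2.0000e-03, -4.4005e+01, -1.7659e+01,  6.3000e-02,  5.8000e-02,
       -0.0000e+00]), 'position': array([ 0.219, -0.584,  0.222]), 'tool_rot': array([ 0.984,  0.178, -0.   , -0.001]), 'ft_force': array([ 0.568, -0.605, -0.356]), 'moment': array([ 0.001,  0.014, -0.055]), 'grip_width': np.float64(0.087)}
scene [[424.66804259   0.         284.95031837]
 [  0.         424.66804259 213.20122815]
 [  0.           0.           1.        ]] [0.84903254 0.29677498 0.65174127] [0.10418692 0.26763235 0.88677725 0.36213826] 0.9961734693877551 ['img', 'depth', 'camera_matrix', 'position', 'attitude']
top [[461.38945384   0.         268.98283142]
 [  0.         461.38945384 210.20327138]
 [  0.           0.           1.        ]] [0.48393505 0.01742234 0.76499102] [ 0.06807121 -0.05325062 -0.69867525  0.71019968] 0.9961181972789116 ['img', 'depth', 'camera_matrix', 'position', 'attitude']
```

View pics/scene0.png

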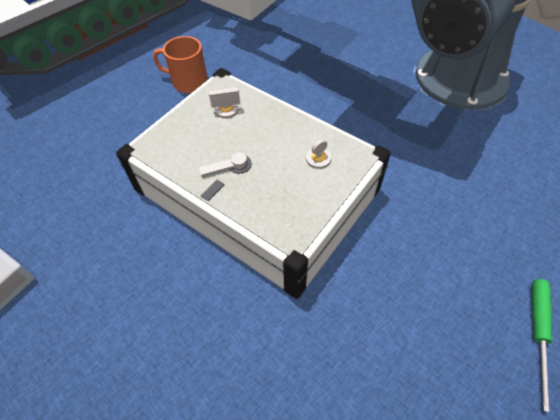

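View pics/top0.png

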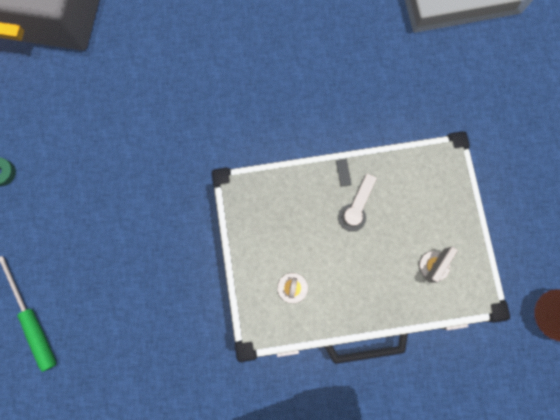

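The top view shows the square key at about (440,265), the round key at (293,288), the catch from pivot (353,217) to nose (371,178), and the dark keeper at (344,172). Next I'll measure these.

```bash
cat > h.py <<'E'
import numpy as np,cv2
from scipy.spatial.transform import Rotation as R
def cloud(c):
    K=c["camera_matrix"];d=c["depth"];v,u=np.mgrid[:d.shape[0],:d.shape[1]]
    p=np.stack([(u-K[0,2])/K[0,0]*d,-(v-K[1,2])/K[1,1]*d,-d],-1)
    return p@R.from_quat(c["attitude"]).as_matrix().T+c["position"]
def ray(c,u,v,z):
    K=c["camera_matrix"];r=R.from_quat(c["attitude"]).apply([(u-K[0,2])/K[0,0],-(v-K[1,2])/K[1,1],-1])
    p=np.array(c["position"]);return p+r*(z-p[2])/r[2]
E
python3 - <<'E'
from h import *
for n in("top","scene"):
    c=dict(np.load(n+"0.npz"));P=cloud(c);z=P[...,2]
    lid=(z>.1)&(z<.117);print(n,"lid z",np.median(z[lid&(c["depth"]>0)]))
    m=((z>.132)&(z<.18)&(P[...,0]>.25)&(P[...,0]<.75)&(abs(P[...,1])<.35)).astype(np.uint8)
    k,l,s,ce=cv2.connectedComponentsWithStats(m)
    for i in range(1,k):
        if s[i,4]<15: continue
        q=P[l==i];(cc,wh,a)=cv2.minAreaRect((q[:,:2]*1000).astype(np.float32))
        w=np.linalg.eigh(np.cov(q[:,:2].T))[1][:,1]
        print(s[i],q.mean(0).round(4),"rect",np.round(cc,1),np.round(wh,1),"dir",np.arctan2(w[1],w[0]).round(3),"zmax",q[:,2].max().round(3))
c=dict(np.load("top0.npz"))
for nm,u,v in(("cornTL",221,177),("TR",459,140),("BL",245,351),("BR",500,312),("pivot",353,217),("nose",371,178),("keepN",347,186),("keepF",342,160)):
    print(nm,ray(c,u,v,.112).round(4))
i=cv2.resize(c["img"][130:360,210:510,::-1],None,fx=2.6,fy=2.6,interpolation=cv2.INTER_CUBIC);cv2.imwrite("pics/topz.png",i)
E
```

```text
top lid z 0.11046039817635939
[426 247  31  36 490] [ 0.5211 -0.1958  0.1514] rect [ 521.5 -197.8] [10.7 52. ] dir 2.569 zmax 0.16
[288 278   9  21 117] [ 0.4877 -0.001   0.1508] rect [487.8  -1. ] [ 7.2 27.1] dir 2.94 zmax 0.156
scene lid z 0.10955664552051475
[208  88  31  17 412] [ 0.5254 -0.1955  0.1467] rect [ 524.  -197.2] [11.6 51.6] dir 2.557 zmax 0.158
[311 139  16  16 162] [4.918e-01 3.000e-04 1.445e-01] rect [490.3  -0.9] [ 8.4 26.5] dir 2.881 zmax 0.154
cornTL [0.6452 0.103  0.112 ]
TR [ 0.7055 -0.244   0.112 ]
BL [0.4015 0.0614 0.112 ]
BR [ 0.4602 -0.287   0.112 ]
pivot [ 0.589 -0.088  0.112]
nose [ 0.6466 -0.1147  0.112 ]
keepN [ 0.6343 -0.0799  0.112 ]
keepF [ 0.6731 -0.0731  0.112 ]
```

View pics/topz.png

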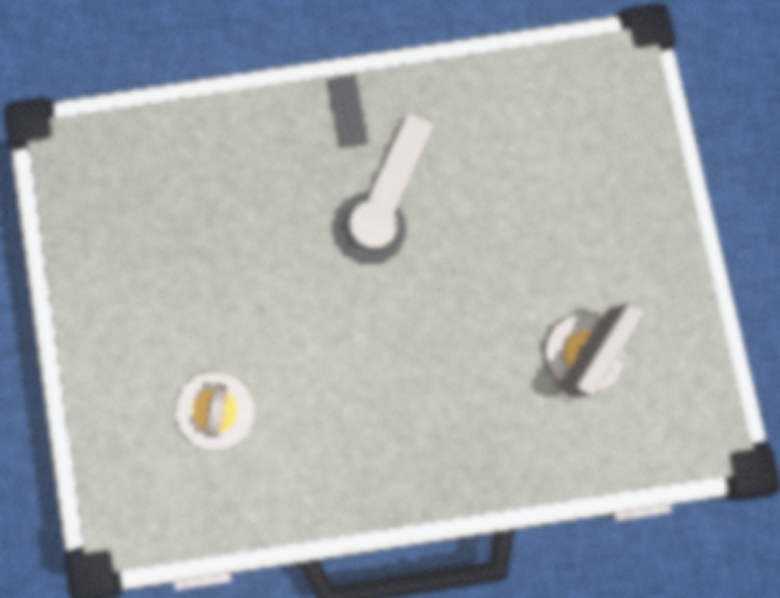

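```bash
cat >> h.py <<'E'
def catch(c,z=.118):
    # bright arm: mask near pivot region of lid
    P=cloud(c);
    K=c["camera_matrix"];
    v,u=np.mgrid[:420,:560];r=np.stack([(u-K[0,2])/K[0,0],-(v-K[1,2])/K[1,1],-np.ones(u.shape)],-1)@R.from_quat(c["attitude"]).as_matrix().T
    p=np.array(c["position"])+r*((z-c["position"][2])/r[...,2])[...,None]
    hsv=cv2.cvtColor(c["img"],cv2.COLOR_RGB2HSV)
    d=np.hypot(p[...,0]-.590,p[...,1]+.088)
    arm=(hsv[...,2]>205)&(d<.075)
    k,l,s,ce=cv2.connectedComponentsWithStats(arm.astype(np.uint8));i=1+np.argmax(s[1:,4])
    q=p[l==i][:,:2];dd=d[l==i];mid=q[(dd>.02)&(dd<.06)]
    if len(mid)<20: return len(mid)
    w=cv2.fitLine(mid.astype(np.float32),cv2.DIST_L2,0,1e-4,1e-4).ravel()
    a=np.arctan2(w[1],w[0]);
    if np.dot(w[:2],mid.mean(0)-[.590,-.088])<0:a=np.arctan2(-w[1],-w[0])
    return s[i,4],a,a-.172,mid.mean(0).round(4)
E
python3 - <<'E'
from h import *
for n in("top","scene"):
    c=dict(np.load(n+"0.npz"));print(n,catch(c),np.percentile(cv2.cvtColor(c["img"],cv2.COLOR_RGB2HSV)[...,2],[50,95]))
    P=cloud(c);m=(P[...,0]>.35)&(P[...,0]<.6)&(P[...,1]<-.29)&(P[...,1]>-.5)
    if m.any():print("mug zmax",P[m][:,2].max())
    k=(c["img"].max(-1)<110)&(np.hypot(P[...,0]-.654,P[...,1]+.0765)<.035)
    q=P[k][:,:2];w=cv2.fitLine(q.astype(np.float32),cv2.DIST_L2,0,1e-4,1e-4).ravel();print("keeper",k.sum(),q.mean(0),np.arctan(w[1]/w[0]))
from rig import robot
import numpy as np
o=robot.get_obs();Rm=R.from_quat(o["tool_rot"]).as_matrix();yaw=np.arctan2(Rm[1,0],Rm[0,0]);print("yaw",yaw,"turn az",yaw+.577)
d=np.array([.523,-.1975])-o["position"][:2];print("after turn dx,dy mm",d@[np.cos(-.577),np.sin(-.577)]*1e3,d@[np.sin(-.577),-np.cos(-.577)]*1e3)
E
```

```text
top (np.int32(610), np.float32(-0.43395075), np.float32(-0.6059508), array([ 0.6262, -0.1041])) [147. 200.]
mug zmax 0.11359787988792303
keeper 73 [ 0.65832485 -0.07165418] 0.17444456
scene (np.int32(4437), np.float32(1.648085), np.float32(1.476085), array([ 0.5876, -0.0873])) [164. 223.]
mug zmax 0.11186642845730466
keeper 35 [ 0.6549116  -0.07120005] 0.71275544
yaw 0.35881604374305887 turn az 0.9358160437430588
after turn dx,dy mm 43.37233132238082 -490.0007542447618
```

Top view puts the catch at -0.606 rad; the mug is below 0.114, so the path is clear. I'll turn first, then travel.

```bash
python3 -m inch '[{"az":0.1337,"gripper":100},{"az":0.1337},{"az":0.1337},{"az":0.1337},{"az":0.1337},{"az":0.1337},{"az":0.1338}]' 
python3 -m inch '[{"dx":4,"dy":-40},{"dx":4,"dy":-40},{"dx":4,"dy":-40},{"dx":4,"dy":-40},{"dx":4,"dy":-40},{"dx":4,"dy":-40}]'
python3 -m inch '[{"dx":4,"dy":-40},{"dx":4,"dy":-40},{"dx":4,"dy":-40},{"dx":4,"dy":-40},{"dx":4,"dy":-40},{"dx":3,"dy":-30},{},{}]'
```

```text
invalid input
invalid input
invalid input
```

```bash
python3 -m inch '[{"ax":0,"ay":0,"az":0.1337,"dx":0,"dy":0,"dz":0,"gripper":100},{"ax":0,"ay":0,"az":0.1337,"dx":0,"dy":0,"dz":0,"gripper":100},{"ax":0,"ay":0,"az":0.1337,"dx":0,"dy":0,"dz":0,"gripper":100},{"ax":0,"ay":0,"az":0.1337,"dx":0,"dy":0,"dz":0,"gripper":100},{"ax":0,"ay":0,"az":0.1337,"dx":0,"dy":0,"dz":0,"gripper":100},{"ax":0,"ay":0,"az":0.1337,"dx":0,"dy":0,"dz":0,"gripper":100},{"ax":0,"ay":0,"az":0.1338,"dx":0,"dy":0,"dz":0,"gripper":100}]'
```

```text
time: 0.8
position: [0.2194, -0.5847, 0.222]
tool_rot: [0.958, -0.287, -0.0, -0.001]
ft_force: [0.4, 0.1, 0.4]
grip_width: 0.0869
```

```bash
python3 -m inch '[{"ax":0,"ay":0,"az":0,"dx":4,"dy":-40,"dz":0,"gripper":100},{"ax":0,"ay":0,"az":0,"dx":4,"dy":-40,"dz":0,"gripper":100},{"ax":0,"ay":0,"az":0,"dx":4,"dy":-40,"dz":0,"gripper":100},{"ax":0,"ay":0,"az":0,"dx":4,"dy":-40,"dz":0,"gripper":100},{"ax":0,"ay":0,"az":0,"dx":4,"dy":-40,"dz":0,"gripper":100},{"ax":0,"ay":0,"az":0,"dx":4,"dy":-40,"dz":0,"gripper":100}]'
python3 -m inch '[{"ax":0,"ay":0,"az":0,"dx":4,"dy":-40,"dz":0,"gripper":100},{"ax":0,"ay":0,"az":0,"dx":4,"dy":-40,"dz":0,"gripper":100},{"ax":0,"ay":0,"az":0,"dx":4,"dy":-40,"dz":0,"gripper":100},{"ax":0,"ay":0,"az":0,"dx":4,"dy":-40,"dz":0,"gripper":100},{"ax":0,"ay":0,"az":0,"dx":3,"dy":-40,"dz":0,"gripper":100},{"ax":0,"ay":0,"az":0,"dx":0,"dy":-30,"dz":0,"gripper":100},{"ax":0,"ay":0,"az":0,"dx":0,"dy":-15,"dz":0,"gripper":100},{"ax":0,"ay":0,"az":0,"dx":0,"dy":0,"dz":0,"gripper":100}]'
python3 - <<'E'
from h import *
from rig import robot,optics
o=robot.get_obs();Rm=R.from_quat(o["tool_rot"]).as_matrix();d=np.array([.523,-.1975,.127])-o["position"];print(o["time"],o["q"].round(3),o["position"],(Rm.T@d*1e3).round(1),np.arctan2(Rm[1,0],Rm[0,0]))
c=optics.camera("wrist");cv2.imwrite("pics/w1.png",c["img"][:,:,::-1])
E
```

```text
time: 1.4
position: [0.3712, -0.3955, 0.2222]
tool_rot: [0.959, -0.285, -0.0, -0.0]
ft_force: [0.6, 0.3, 0.3]
grip_width: 0.0874
time: 2.2
position: [0.5206, -0.2008, 0.2222]
tool_rot: [0.959, -0.283, -0.0, -0.0]
ft_force: [-1.3, -0.7, -0.1]
grip_width: 0.0873
2.2 [-0.568  0.438  1.602 -0.     1.102  1.577] [ 0.52056795 -0.20075794  0.22224336] [ 0.3 -4.1 95.2] -0.5741975303941833
```

View pics/w1.png

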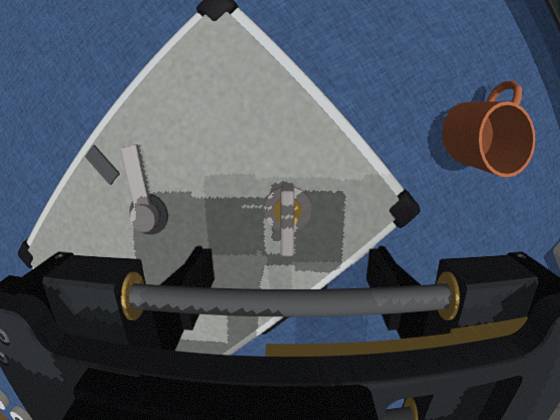

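The wrist view shows the key head upright at column ~288, midway between the fingers (200 and 380) and aligned with the pads. Descending.

```bash
python3 -m inch '[{"ax":0,"ay":0,"az":0,"dx":0,"dy":0,"dz":10,"gripper":100},{"ax":0,"ay":0,"az":0,"dx":0,"dy":0,"dz":15,"gripper":100},{"ax":0,"ay":0,"az":0,"dx":0,"dy":0,"dz":15,"gripper":100},{"ax":0,"ay":0,"az":0,"dx":0,"dy":0,"dz":0,"gripper":100},{"ax":0,"ay":0,"az":0,"dx":0,"dy":0,"dz":0,"gripper":100}]'
python3 - <<'E'
from h import *
from rig import robot,optics
o=robot.get_obs();Rm=R.from_quat(o["tool_rot"]).as_matrix();d=np.array([.523,-.1975,.127])-o["position"];print(o["time"],o["q"].round(3),o["position"],(Rm.T@d*1e3).round(1),np.arctan2(Rm[1,0],Rm[0,0]))
c=optics.camera("wrist");cv2.imwrite("pics/w2.png",c["img"][:,:,::-1])
E
```

```text
time: 2.75
position: [0.5194, -0.2033, 0.182]
tool_rot: [0.958, -0.286, -0.001, -0.0]
ft_force: [0.1, -0.2, 0.9]
grip_width: 0.0871
2.75 [-0.573  0.49   1.644 -0.     1.009  1.577] [ 0.51939717 -0.20325242  0.18203647] [-0.1 -6.8 55. ] -0.5790672057473503
```

View pics/w2.png

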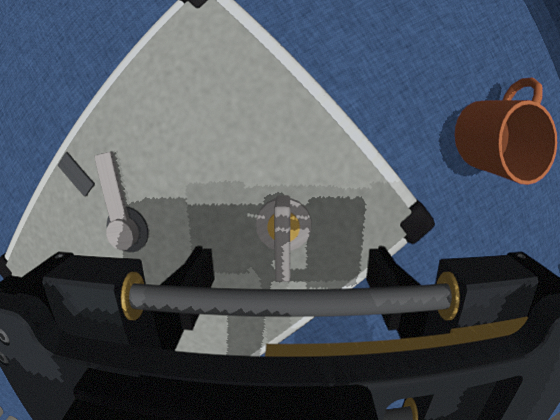

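Key at column ~282 vs finger mid 290: agrees with the -7 mm y offset. I'll correct that and descend, then close gently.

```bash
python3 -m inch '[{"ax":0,"ay":0,"az":0,"dx":0,"dy":-7,"dz":5,"gripper":100},{"ax":0,"ay":0,"az":0,"dx":0,"dy":0,"dz":15,"gripper":100},{"ax":0,"ay":0,"az":0,"dx":0,"dy":0,"dz":15,"gripper":100},{"ax":0,"ay":0,"az":0,"dx":0,"dy":0,"dz":12,"gripper":100},{"ax":0,"ay":0,"az":0,"dx":0,"dy":0,"dz":8,"gripper":100},{"ax":0,"ay":0,"az":0,"dx":0,"dy":0,"dz":0,"gripper":100},{"ax":0,"ay":0,"az":0,"dx":0,"dy":0,"dz":0,"gripper":100}]'
python3 -m inch '[{"ax":0,"ay":0,"az":0,"dx":0,"dy":0,"dz":0,"gripper":30},{"ax":0,"ay":0,"az":0,"dx":0,"dy":0,"dz":0,"gripper":30},{"ax":0,"ay":0,"az":0,"dx":0,"dy":0,"dz":0,"gripper":20},{"ax":0,"ay":0,"az":0,"dx":0,"dy":0,"dz":0,"gripper":15},{"ax":0,"ay":0,"az":0,"dx":0,"dy":0,"dz":0,"gripper":0},{"ax":0,"ay":0,"az":0,"dx":0,"dy":0,"dz":0,"gripper":0},{"ax":0,"ay":0,"az":0,"dx":0,"dy":0,"dz":0,"gripper":0},{"ax":0,"ay":0,"az":0,"dx":0,"dy":0,"dz":0,"gripper":0}]' 15
python3 -m inch '[{"ax":0,"ay":0,"az":0,"dx":0,"dy":0,"dz":0,"gripper":0},{"ax":0,"ay":0,"az":0,"dx":0,"dy":0,"dz":0,"gripper":0},{"ax":0,"ay":0,"az":0,"dx":0,"dy":0,"dz":0,"gripper":0}]'
cat > s.py <<'E'
from h import *
from rig import robot,optics
import sys
o=robot.get_obs();Rm=R.from_quat(o["tool_rot"]).as_matrix();d=np.array([.523,-.1975,.127])-o["position"];print(o["time"],o["q"].round(3),o["position"],(Rm.T@d*1e3).round(1),"yaw",np.arctan2(Rm[1,0],Rm[0,0]),"w",o["grip_width"],o["ft_force"],o["moment"])
n=sys.argv[1]
c=optics.camera("top");print(catch(c));a=c["img"][120:360,200:520,::-1];cv2.imwrite(f"pics/t{n}.png",cv2.resize(a,None,fx=2.2,fy=2.2))
c=optics.camera("wrist");cv2.imwrite(f"pics/w{n}.png",c["img"][:,:,::-1])
E
python3 s.py 3
```

```text
time: 3.5
position: [0.5243, -0.1964, 0.1277]
tool_rot: [0.959, -0.285, 0.0, 0.0]
ft_force: [0.8, -0.0, 0.8]
grip_width: 0.0867
time: 4.3
position: [0.524, -0.1963, 0.1275]
tool_rot: [0.959, -0.285, -0.0, -0.0]
ft_force: [0.1, -0.1, 0.4]
grip_width: 0.0307
time: 4.6
position: [0.5222, -0.1991, 0.1275]
tool_rot: [0.959, -0.283, -0.001, 0.003]
ft_force: [-5.6, -8.9, 1.2]
grip_width: 0.0097
4.6 [-0.56   0.57   1.686 -0.009  0.886  1.59 ] [ 0.52220049 -0.19909966  0.12748665] [-0.2 -1.8  0.5] yaw -0.5742733779542671 w 0.009666584103106883 [-5.59654959 -8.94902402  1.22671173] [-1.45339575  1.04687572 -0.06556903]
(np.int32(4491), np.float32(1.9788814), np.float32(1.8068813), array([ 0.6074, -0.0781]))
```

View pics/t3.png

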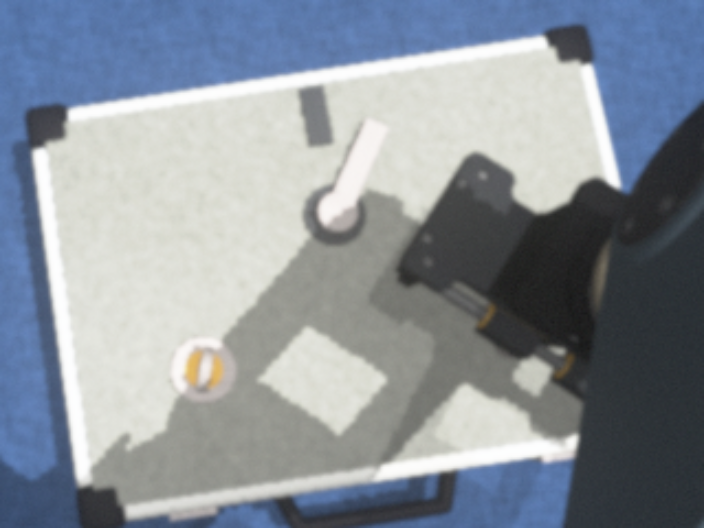

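View pics/w3.png

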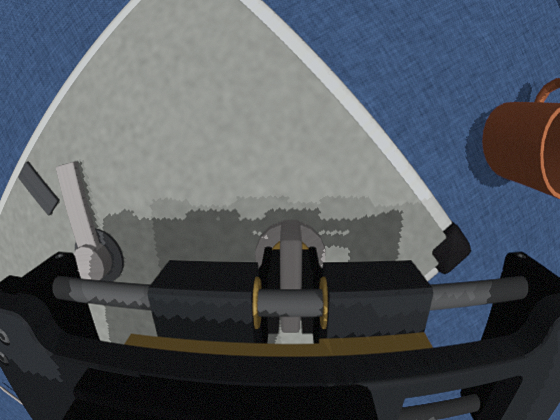

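The key is held (width 9.7 mm). The top view shows the catch unmoved, with its nose at (372,125). I'll ease out the 3 mm side offset, then turn clockwise.

```bash
python3 -m inch '[{"ax":0,"ay":0,"az":0,"dx":0,"dy":3,"dz":0,"gripper":0},{"ax":0,"ay":0,"az":0.05,"dx":0,"dy":0,"dz":0,"gripper":0},{"ax":0,"ay":0,"az":0.05,"dx":0,"dy":0,"dz":0,"gripper":0},{"ax":0,"ay":0,"az":0.05,"dx":0,"dy":0,"dz":0,"gripper":0},{"ax":0,"ay":0,"az":0.05,"dx":0,"dy":0,"dz":0,"gripper":0},{"ax":0,"ay":0,"az":0.05,"dx":0,"dy":0,"dz":0,"gripper":0},{"ax":0,"ay":0,"az":0.05,"dx":0,"dy":0,"dz":0,"gripper":0},{"ax":0,"ay":0,"az":0,"dx":0,"dy":0,"dz":0,"gripper":0}]'
sed -i 's/arm=(hsv.*/arm=(hsv[...,2]>thr)\&(d<.075)/; s/def catch(c,z=.118)/def catch(c,z=.118,thr=228)/' h.py
python3 s.py 4
```

```text
time: 5.5
position: [0.5222, -0.1991, 0.1275]
tool_rot: [0.905, -0.425, -0.0, 0.0]
ft_force: [-1.0, -1.7, -0.2]
grip_width: 0.0102
5.5 [-5.640e-01  5.690e-01  1.688e+00 -1.000e-03  8.850e-01  1.884e+00] [ 0.52216838 -0.19908772  0.12749221] [-0.7 -1.7  0.5] yaw -0.8769727124141091 w 0.010235577213498282 [-0.95586809 -1.73728198 -0.15826021] [-0.21475809  0.27935301 -0.10382875]
(np.int32(551), np.float32(-0.7492), np.float32(-0.9212), array([ 0.6197, -0.1148]))
```

View pics/t4.png

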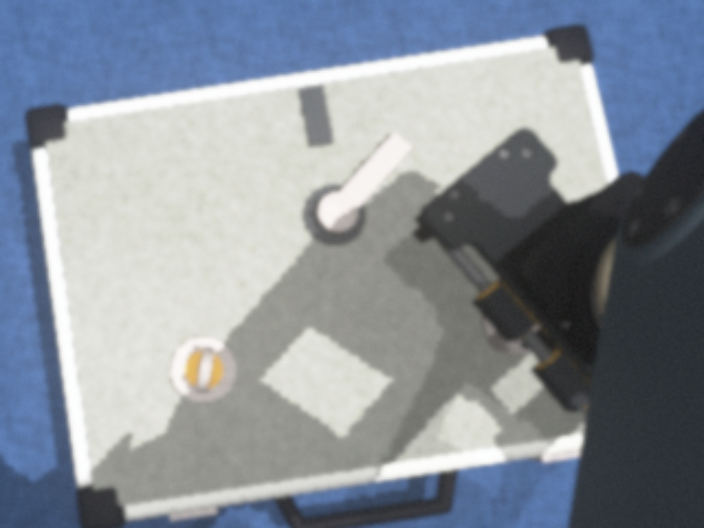

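The catch now reads -0.92 (nose at (402,143)) and follows the key. On to the stop.

```bash
python3 -m inch '[{"ax":0,"ay":0,"az":0.04,"dx":0,"dy":0,"dz":0,"gripper":0},{"ax":0,"ay":0,"az":0.03,"dx":0,"dy":0,"dz":0,"gripper":0},{"ax":0,"ay":0,"az":0.03,"dx":0,"dy":0,"dz":0,"gripper":0},{"ax":0,"ay":0,"az":0.02,"dx":0,"dy":0,"dz":0,"gripper":0},{"ax":0,"ay":0,"az":0,"dx":0,"dy":0,"dz":0,"gripper":0},{"ax":0,"ay":0,"az":0,"dx":0,"dy":0,"dz":0,"gripper":0}]'
python3 s.py 5
```

```text
time: 6.2
position: [0.5222, -0.1991, 0.1275]
tool_rot: [0.879, -0.478, -0.0, 0.0]
ft_force: [-2.3, -2.8, -0.1]
grip_width: 0.0102
6.2 [-5.640e-01  5.690e-01  1.688e+00 -1.000e-03  8.850e-01  2.003e+00] [ 0.52217193 -0.1990871   0.12748831] [-0.9 -1.6  0.5] yaw -0.995769209623671 w 0.010193838953589466 [-2.2512053  -2.82459389 -0.05838216] [-0.41692412  0.30799337  0.25726084]
(np.int32(546), np.float32(-0.8529141), np.float32(-1.0249141), array([ 0.6169, -0.1173]))
```

It's at the stop: catch ≈ -1.0, and the yaw moment has jumped to 0.26 N m. Now turning back about 1.0 rad, slowly.

```bash
python3 -m inch '[{"ax":0,"ay":0,"az":-0.04,"dx":0,"dy":0,"dz":0,"gripper":0},{"ax":0,"ay":0,"az":-0.08,"dx":0,"dy":0,"dz":0,"gripper":0},{"ax":0,"ay":0,"az":-0.08,"dx":0,"dy":0,"dz":0,"gripper":0},{"ax":0,"ay":0,"az":-0.08,"dx":0,"dy":0,"dz":0,"gripper":0},{"ax":0,"ay":0,"az":-0.08,"dx":0,"dy":0,"dz":0,"gripper":0},{"ax":0,"ay":0,"az":-0.08,"dx":0,"dy":0,"dz":0,"gripper":0},{"ax":0,"ay":0,"az":-0.04,"dx":0,"dy":0,"dz":0,"gripper":0}]'
python3 -m inch '[{"ax":0,"ay":0,"az":-0.04,"dx":0,"dy":0,"dz":0,"gripper":0},{"ax":0,"ay":0,"az":-0.08,"dx":0,"dy":0,"dz":0,"gripper":0},{"ax":0,"ay":0,"az":-0.08,"dx":0,"dy":0,"dz":0,"gripper":0},{"ax":0,"ay":0,"az":-0.08,"dx":0,"dy":0,"dz":0,"gripper":0},{"ax":0,"ay":0,"az":-0.08,"dx":0,"dy":0,"dz":0,"gripper":0},{"ax":0,"ay":0,"az":-0.08,"dx":0,"dy":0,"dz":0,"gripper":0},{"ax":0,"ay":0,"az":-0.04,"dx":0,"dy":0,"dz":0,"gripper":0},{"ax":0,"ay":0,"az":0,"dx":0,"dy":0,"dz":0,"gripper":0}]'
python3 s.py 6
```

```text
time: 7.0
position: [0.5222, -0.1991, 0.1275]
tool_rot: [0.967, -0.255, -0.0, 0.0]
ft_force: [-2.0, -3.8, -0.3]
grip_width: 0.0102
time: 7.8
position: [0.5222, -0.1991, 0.1275]
tool_rot: [1.0, -0.019, -0.0, 0.0]
ft_force: [-2.3, -4.3, -0.3]
grip_width: 0.0099
7.8 [-0.564  0.569  1.688 -0.     0.885  1.045] [ 0.52217407 -0.19912769  0.12748654] [ 0.8 -1.7  0.5] yaw -0.0376924014698887 w 0.00989629729364277 [-2.25733165 -4.31504764 -0.27826055] [-0.57588069  0.47546568  0.01371531]
(np.int32(536), np.float32(0.10090776), np.float32(-0.07109225), array([ 0.6293, -0.0828]))
```

View pics/t6.png

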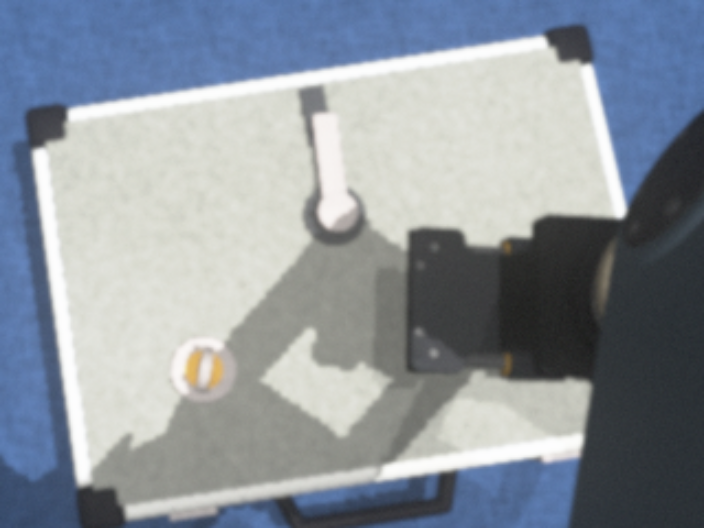

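The catch is at -0.07, nearly over the keeper (nose at (325,113)). One small final turn, then open slowly.

```bash
python3 -m inch '[{"ax":0,"ay":0,"az":-0.035,"dx":0,"dy":1,"dz":0,"gripper":0},{"ax":0,"ay":0,"az":-0.03,"dx":0,"dy":0,"dz":0,"gripper":0},{"ax":0,"ay":0,"az":0,"dx":0,"dy":0,"dz":0,"gripper":0},{"ax":0,"ay":0,"az":0,"dx":0,"dy":0,"dz":0,"gripper":0}]'
python3 s.py 7
python3 -m inch '[{"ax":0,"ay":0,"az":0,"dx":0,"dy":0,"dz":0,"gripper":20},{"ax":0,"ay":0,"az":0,"dx":0,"dy":0,"dz":0,"gripper":40},{"ax":0,"ay":0,"az":0,"dx":0,"dy":0,"dz":0,"gripper":60},{"ax":0,"ay":0,"az":0,"dx":0,"dy":0,"dz":0,"gripper":60},{"ax":0,"ay":0,"az":0,"dx":0,"dy":0,"dz":0,"gripper":60},{"ax":0,"ay":0,"az":0,"dx":0,"dy":0,"dz":0,"gripper":60}]'
python3 s.py 8
```

```text
time: 8.3
position: [0.5221, -0.1991, 0.1275]
tool_rot: [1.0, 0.014, -0.0, -0.001]
ft_force: [-1.3, 0.5, -0.1]
grip_width: 0.01
8.3 [-5.650e-01  5.700e-01  1.687e+00  1.000e-03  8.860e-01  9.780e-01] [ 0.52214905 -0.19913993  0.12750266] [ 0.9 -1.6  0.5] yaw 0.02725463117287245 w 0.00999661454091719 [-1.32074335  0.53856279 -0.12839599] [0.01438273 0.26840151 0.03104033]
(np.int32(537), np.float32(0.16312702), np.float32(-0.008872986), array([ 0.629 , -0.0802]))
time: 9.0
position: [0.5224, -0.1999, 0.1276]
tool_rot: [1.0, 0.014, 0.0, 0.0]
ft_force: [-0.3, -0.6, 0.7]
grip_width: 0.0478
9.0 [-0.565  0.57   1.687  0.     0.885  0.978] [ 0.52240966 -0.1998949   0.12757207] [ 0.7 -2.4  0.6] yaw 0.027706007095371014 w 0.047767973678455054 [-0.27791823 -0.63974104  0.68573685] [-0.01386862 -0.07303032 -0.00868695]
(np.int32(540), np.float32(0.16044772), np.float32(-0.011552289), array([ 0.6289, -0.0803]))
```

View pics/w8.png

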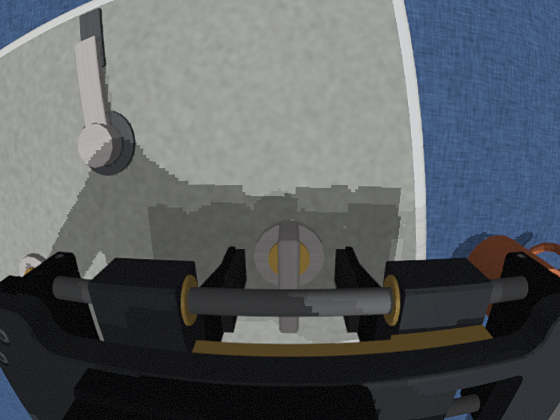

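The fingers (columns 235 and 345) are clear of the key head (290), and the catch lies over the keeper. Retreating straight up.

```bash
python3 -m inch '[{"ax":0,"ay":0,"az":0,"dx":0,"dy":0,"dz":-10,"gripper":60},{"ax":0,"ay":0,"az":0,"dx":0,"dy":0,"dz":-20,"gripper":60},{"ax":0,"ay":0,"az":0,"dx":0,"dy":0,"dz":-25,"gripper":60},{"ax":0,"ay":0,"az":0,"dx":0,"dy":0,"dz":-25,"gripper":60},{"ax":0,"ay":0,"az":0,"dx":0,"dy":0,"dz":-15,"gripper":60},{"ax":0,"ay":0,"az":0,"dx":0,"dy":0,"dz":0,"gripper":60},{"ax":0,"ay":0,"az":0,"dx":0,"dy":0,"dz":0,"gripper":60},{"ax":0,"ay":0,"az":0,"dx":0,"dy":0,"dz":0,"gripper":60}]'
python3 s.py 9
```

```text
time: 9.9
position: [0.5216, -0.1994, 0.2216]
tool_rot: [1.0, 0.014, -0.001, -0.001]
ft_force: [-0.5, 0.2, 0.1]
grip_width: 0.0521
9.9 [-0.565  0.44   1.601  0.     1.103  0.978] [ 0.52159104 -0.19939647  0.22162065] [ 1.6 -1.7 94.6] yaw 0.02780070425326741 w 0.0521178766611288 [-0.5296402   0.1931928   0.07405644] [ 0.02458667  0.02966077 -0.03862105]
(np.int32(473), np.float32(0.15597281), np.float32(-0.016027197), array([ 0.6291, -0.0801]))
```

View pics/t9.png

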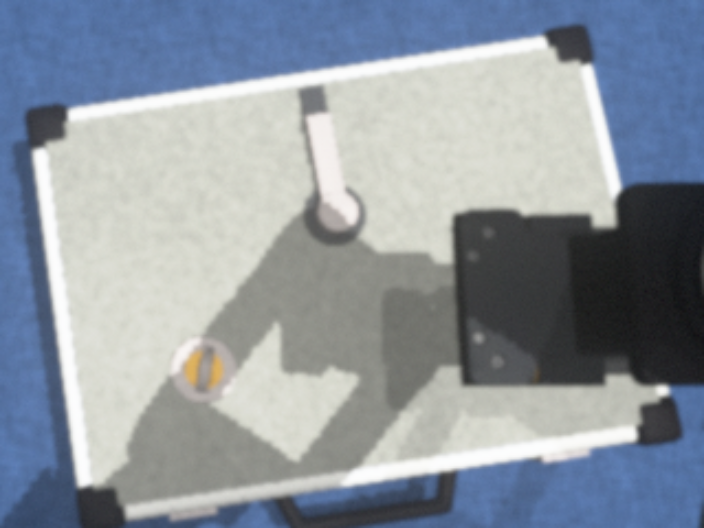

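The catch lies in line with the keeper strip (nose (318,112), strip (312,98)), the round key is unmoved, and the gripper is clear.

```bash
python3 -c "
from rig import robot
print(robot.hand_in())"
```

```text
the job is handed in; nothing more can be done
None
```

I gripped the square-headed key at 15 N and turned it clockwise to its stop. Still holding it, I turned it back about 1.0 rad until the catch lay along the keeper. I then opened the fingers, raised the arm clear and handed in at about 10 s, against the 38 s limit.

- **Swung aside:** the top camera read the catch at about -1.02 rad, and the yaw moment jumped as the key met its stop.
- **Final position:** the catch read about -0.016 rad after I let go, within the 0.2 rad allowed.
- **Clear of the scene:** the arm was free, with forces under 1 N and the fingers about 65 mm above the key.
- **Round key:** it looked unmoved in the pictures; I did not measure it.
- **Checks that failed or disagreed:**
  - My first three move commands were refused because I had left fields out, so nothing moved.
  - The catch detector gave wrong readings on the scene picture and on one top picture after the exposure changed. I raised its brightness threshold, and every later reading came from the top view.
  - When gripping, the jaws were about 3 mm off centre and pushed sideways with about 10 N, which I eased out before turning.

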